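# Show the flowering tea over the mug

### The arm

A 6-joint arm with a two-finger parallel gripper is mounted at the origin on the work surface. World frame = base frame: x ahead of the robot, y to its left, z up, the work surface at z = 0. Lengths are in m, angles in rad, forces in N, time in s.
With the tool pointing down it reaches from about 0.275 to 0.775 m from the base axis. Payload 14.6 kg.
Tool frame: the origin (TCP) lies at the centre of the arm's flange, where the gripper is bolted on; the fingertips stand 173 mm ahead of it and the grasp point (between the pads) lies 155 mm ahead of it; z points along the fingers, y is the line along which they close (so a half turn about z gives the same grasp; the last joint's range is limited). The gripper opens to 85 mm and grips with 20 to 120 N. Pads are 22 mm wide; open, the fingers measure 114 mm over their backs; the gripper's body (76 mm by 85 mm) begins 54 mm behind the grasp point. The pads swing forward as they close: fully open they stand 13 mm farther back than shut.
Start: joints at [1.136, 0.263, -0.048, 1.259, 0, 1.415], TCP at [0.145, 0.505, 0.405] pointing down, gripper open.
Joint ranges: [-2.65, 2.65], [-0.89, 1.7], [-1.18, 1.37], [-2.13, 2.11], [-1.35, 1.29], [-3.14, 3.14]. Speed limits (rad/s): [1.89, 1.89, 2.57, 2.79, 3.14, 3.14].

### API

Orientations are given as a unit quaternion [x, y, z, w].
In Python, from rig import * gives the robot as it stands. The module is installed in compiled form; this text tells all that it offers.
- The arm moves only by the tool jog_arm, never from a script. Its argument "moves" is a list of rows, each a list of 2 entries, a list of its own where there are three numbers: the shift along the tool's x, y, z in m, then the turn about the tool's z in rad. A call has 1 to 12 rows; each row shifts and turns the commanded pose from where the row before left it, along the tool's axes as they then stand; what a row does not reach is not made up. A row lasts 1/12 s, in which the tool goes at most 41.7 mm and 7.16 degrees, less where a joint would pass 70% of its speed; a pose out of reach is approached as far as the arm can. A call is refused whole if a number of a shift passes 0.0417 or a number of a turn 0.125, either way. A call with a gripper value outside its range is refused whole. "claw" is the closure, from 0 (fully open) to 1 (shut), set as the call begins (left out, the last holds). The fingers move at their own pace and stop on an object; "newtons" is the grip in N (left out, the last holds). Time passes only in rows, so rows that do not move let the fingers close. It gives the time, the measured TCP pose, the force, the opening and the grip force at its end, in the units of the state.
- get_obs(): the state, without advancing time (a new reading comes with each control period).
- snapshot(name): name is "scene" or "top" or "wrist"; returns a dict with "image" (420x560x3 uint8, blue, green, red), "K" (3x3 intrinsics, pixels), "R" (3x3) and "t" (3): a world point X has camera coordinates R X + t; the wrist camera has in their place "tool_from_camera" (4x4, takes a point from camera to tool coordinates, whose origin is the TCP and whose axes are the flange's). Camera axes: x right, y down, z forward; pixel columns grow to the right and rows downward; lengths in m; the calibration is good to about 2 mm. The wrist camera is an equidistant fisheye: a pixel r from the principal point sees the ray r / f radians off the axis. A picture is of the moment at which its call begins: read the wrist's pose just before it. There is no depth.
- close_job(): hands the job in; it is judged then, once.
The state is a dict: "time": time; "joint_pos": joint angles; "dq": joint speeds; "joint_torque": joint torques, N m; "tcp_pos": TCP position; "ee_rot": TCP orientation; "contact_force": force on the tool from outside, world axes, zero at the start; "moment": the same for the moment, N m; "gripper_width": finger opening in m; "gripper_force": force on a finger pad.
Only numpy, scipy, OpenCV 4.12 (cv2) and the standard library are available. Lean on these libraries where they do the work, as an engineer would, in place of code of your own. Each camera call takes 0.05 s, during which the arm holds its last target. There are 200 camera calls.

### The job

Get the tea ready to tip in: take the bamboo lid off the glass mug by its knob and lay it flat, knob up, in the middle of the cork coaster. Then lift the green tea dish by its handle and, once it is clear of the tray, turn it a quarter turn in the air, keeping it level so that the tea ball stays in the middle, until its pouring lip points along the tray to the mug; finish still holding it there, level and still, with the tip of the lip just above the mug's open mouth and the dish touching neither mug nor tray. Do not touch the tea ball, and leave the mug and everything else on the counter where they stand.

Things in the scene. Friction and masses are not known exactly. Their poses are not given: they have to be found in the camera images.
- tray: Bamboo tray, fixed to the counter, 200 x 360 mm, floor 10 mm above the counter, with a rim 8 mm wide whose top is 16 mm above the counter. Origin: centre of its underside. Its y axis runs along its length towards the end where the mug stands; z up. The mug stands about 110 mm along +y from the centre, the tea dish about 45 mm along -y.
- mug: Clear glass mug with a handle, standing loose on the tray, 80 mm outside diameter, wall 4 mm, 95 mm tall (its handle reaches 37 mm beyond the wall, along the mug's +y). Origin: centre of its underside; z up.
- mug_rim (a point): Centre of the mug's mouth, level with its rim, 95 mm above the mug's underside; the mouth is 71 mm wide inside.
- lid_knob (a point): Round bamboo lid (about 60 g) that starts on the mug: a disc 86 mm across and 6 mm thick, under it a collar 66 mm across and 5 mm deep that sits loosely in the mouth, on top a straight dark wooden knob 20 mm across and 26 mm high. This point is the knob's centre, 13 mm above the disc's top and 24 mm above the collar's underside. z up.
- lid_under (a point): Centre of the underside of the lid's collar, on which the lid stands when it lies knob up on something flat.
- coaster: Round cork coaster fixed on the counter, 100 mm diameter, 6 mm thick. Origin: centre of its underside; z up.
- dish_centre (a point): Shallow round green stoneware tea dish (about 150 g), loose, 100 mm diameter, 28 mm high, on a 52 mm foot. Its hollow is flat for 11 mm around the middle and rises ever steeper to the rim. This point is on its vertical axis, 14 mm above its underside. Axes: x towards the pouring lip, y outwards along the handle, z up.
- dish_lip (a point): Tip of the dish's pouring lip, 62 mm along the dish's +x from its axis, 24.5 mm above its underside. Lip and handle are at right angles. At the start the handle points along the tray away from the mug and the lip across the tray towards the robot's side; seen from above the dish has to turn a quarter turn clockwise.
- dish_grip (a point): Grip point of the dish's handle: centre of a straight level bar 16 mm wide, 14 mm thick, running from 47 to 125 mm from the dish's axis along its +y; this point is 95 mm out, 28 mm above the dish's underside. Gripped here the dish weighs down on the side of the bowl: hold it firmly (40 N or more).
- ball_centre (a point): Centre of the dry flowering-tea ball, olive green with leaf ribs, 28 mm diameter, about 12 g, lying loose in the middle of the dish.
- bottle: Bystander: navy drink bottle, 72 mm diameter, 219 mm tall, flip cap closed. Origin: centre of its underside.
- pen_stand: Bystander: clear acrylic pen stand, 78 x 78 x 100 mm, with three pens reaching 157 mm. Origin: centre of its underside.
- egg_timer: Bystander: white ceramic egg-shaped timer, 61 mm diameter, 74 mm tall. Origin: centre of its underside.
- set_square: Bystander: yellow plastic set square, 140 x 140 mm legs, 3 mm thick, lying flat. Origin: centre of the square on its legs, underside.
- bulldog_clip: Bystander: black bulldog clip, 60 x 60 x 16 mm, lying flat. Origin: underside, in the middle of its black jaw.
Not all that is in view belongs to the job. There is more than one size of the part that bears lid_knob; the job needs the larger. Of the things that look like the coaster, take the one that is farthest to the robot's right at the start.

How it is judged:
By the outcome, as a careful person would: the job done as asked, in the order asked, and still so for the second after the job is handed in, while the arm keeps its last pose, push and grip.
It also fails if it takes over 58 s, if anything falls off the work surface, if the arm or the gripper's body presses on something with over 40 N, if the wrist force passes 120 N, or if a joint passes its speed limit or range.

## Working session

There is one attempt and no reset: what is moved stays moved. The work goes in short steps, Python scripts to look and compute and a tool call to move; the robot and the scene stay as the last step left them, time stands still between calls to the robot, and variables do not carry over. Pictures are saved under pics/ and viewed, at most 10 in all, crops included, and the job is handed in when it is done.

Besides the shell and the picture viewer there is one more tool, called after "Call:" in YAML: its name, and indented under it one key for each argument. jog_arm: Moves the arm, as the interface text tells. Its arguments: {"type":"object","properties":{"moves":{"type":"array","items":{"type":"array"}},"claw":{"type":"number"},"newtons":{"type":"number"}},"required":["moves"]}

```bash
mkdir -p pics; python3 - <<'E'
from rig import *
import cv2, pickle
o=get_obs(); print(o)
d={}
for n in ("scene","top"):
    s=snapshot(n); d[n]=s
    cv2.imwrite(f"pics/{n}0.png",cv2.resize(s["image"],(800,600),interpolation=cv2.INTER_CUBIC))
    print(n,s["K"],s["R"],s["t"])
pickle.dump(d,open("d0.pkl","wb"))
E
```

```text
{'time': 0.0, 'joint_pos': array([ 1.13570467e+00,  2.63560570e-01, -4.89553462e-02,  1.25941002e+00,
       -1.47296891e-05,  1.41546887e+00]), 'dq': array([-0.00155186,  0.00074991, -0.00042316, -0.00155348, -0.00143839,
        0.00061298]), 'joint_torque': array([-3.56884739e-03, -6.37602997e+01,  3.84568977e+01,  1.36222079e-02,
       -4.45460118e-04,  7.80579995e-06]), 'tcp_pos': array([0.14494885, 0.50449773, 0.40419872]), 'ee_rot': array([ 1.39426341e-01,  9.90232284e-01, -5.42514193e-04, -1.57278087e-04]), 'contact_force': array([ 0.97499124, -0.32489777,  0.35997882]), 'moment': array([ 0.02842049,  0.00899491, -0.02849343]), 'gripper_force': 0.0, 'gripper_width': 0.0854044415328558}
scene [[503.37913074   0.         275.58251633]
 [  0.         503.37913074 215.75329619]
 [  0.           0.           1.        ]] [[ 0.59962913  0.8002172  -0.00986541]
 [ 0.53607234 -0.41078866 -0.73748161]
 [-0.59419807  0.43692689 -0.67529516]] [-0.29953023 -0.18639282  1.49632043]
top [[508.22912066   0.         276.32543112]
 [  0.         508.22912066 209.4772801 ]
 [  0.           0.           1.        ]] [[-0.00806432 -0.9997759  -0.01957335]
 [-0.99402864  0.01014502 -0.1086469 ]
 [ 0.10882113  0.01858031 -0.99388769]] [0.026678   0.52030809 1.49303255]
```

View pics/scene0.png

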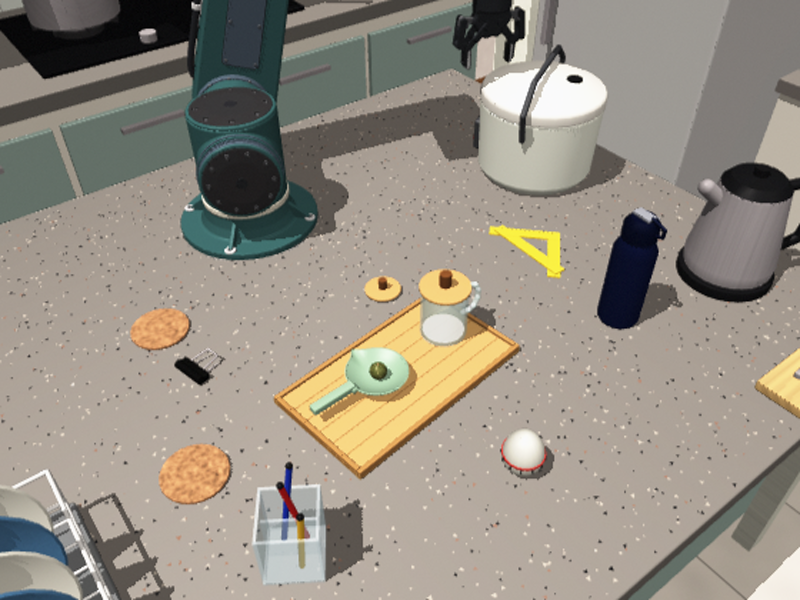

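View pics/top0.png

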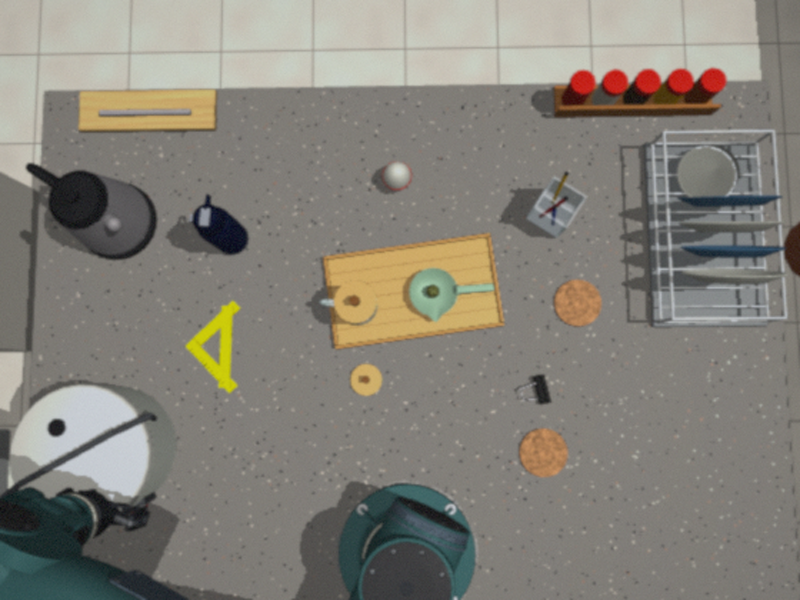

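The top view shows these candidates:
- **Lid:** the large lid on the mug at (355,300), and a small loose decoy lid at (366,379).
- **Coaster:** discs at (578,302) and (543,452). Image right is -y, so (578,302) is the robot's rightmost.

The dish is at (432,291), with its handle running to (492,288) and its lip at (432,318). I'll check the choices in enlarged crops.

```bash
python3 - <<'E'
import cv2, pickle
d=pickle.load(open("d0.pkl","rb"))
cv2.imwrite("pics/topc.png",cv2.resize(d["top"]["image"][150:300,222:422],(800,600),interpolation=cv2.INTER_CUBIC))
cv2.imwrite("pics/scenec.png",cv2.resize(d["scene"]["image"][170:320,190:390],(800,600),interpolation=cv2.INTER_CUBIC))
E
```

```text
(no output)
```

View pics/topc.png

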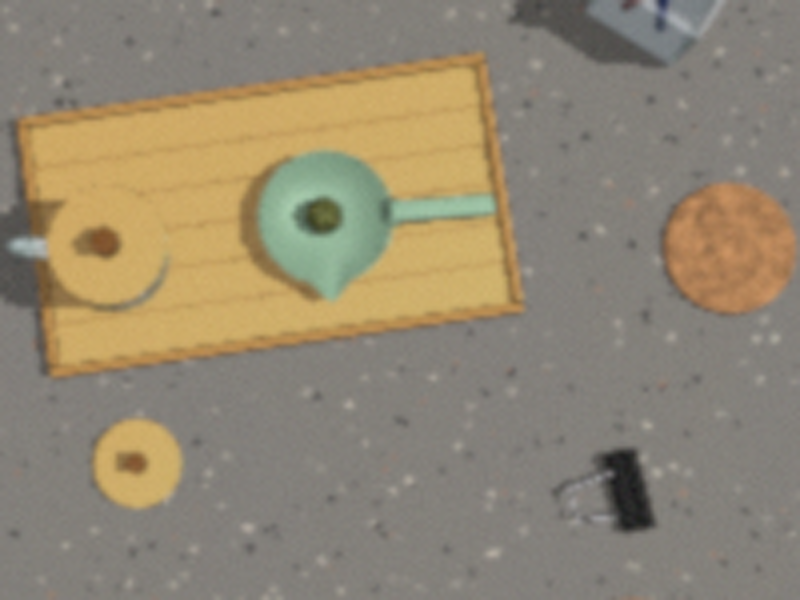

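View pics/scenec.png

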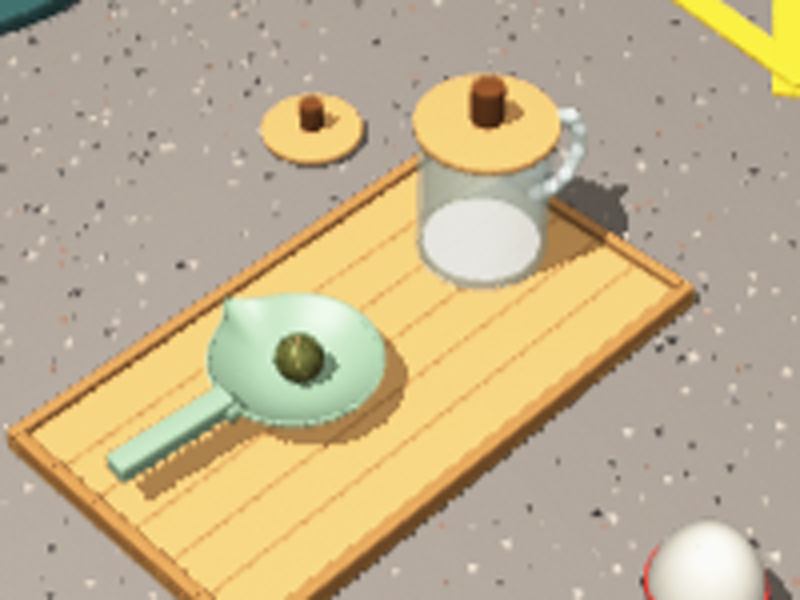

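The crops show the big lid on the mug (disc centre at top-crop (108,247), knob at (107,243)). The decoy lid is clearly smaller (r 44 against 60). The dish is centred at (324,217), the handle runs from (392,211) to (494,206), and the lip is at (333,300). The coaster is at (731,248).

```bash
cat > h.py <<'E'
import numpy as np, pickle
def ray(s,px):
    v=s["R"].T@np.linalg.inv(s["K"])@np.array([*px,1.]); c=-s["R"].T@s["t"]; return c,v/np.linalg.norm(v)
def plane(s,px,z):
    c,v=ray(s,px); return c+v*(z-c[2])/v[2]
def tri(rs):
    A=sum(np.eye(3)-np.outer(v,v) for c,v in rs); b=sum((np.eye(3)-np.outer(v,v))@c for c,v in rs); return np.linalg.solve(A,b)
def crop(p,x0,y0,k): return (x0+(p[0]+.5)/k-.5, y0+(p[1]+.5)/k-.5)
E
python3 - <<'E'
from h import *
np.set_printoptions(precision=4,suppress=True)
d=pickle.load(open("d0.pkl","rb")); T,S=d["top"],d["scene"]
t=lambda u,v,z: plane(T,crop((u,v),222,150,4),z)
s=lambda u,v,z: plane(S,crop((u,v),190,170,4),z)
for n,u,v,z in [("lid disc",108,247,.111),("knobtop",107,242,.137),("dish rim",324,217,.038),("hend",494,206,.045),("hstart",392,211,.045),("lip",333,300,.0345),("ball",324,215,.03),("coaster",731,248,.006)]: print(n,t(u,v,z))
c=np.array([t(*p,.016) for p in [(18,119),(484,54),(523,310),(51,376)]]); print(c,c.mean(0)); print(np.linalg.norm(c-np.roll(c,-1,0),axis=1))
e=c[0]-c[1]+c[3]-c[2]; e/=np.linalg.norm(e); print("yaxis",e, np.arctan2(e[1],e[0])); m=c.mean(0)
print("mug exp",m+.11*e,"dish exp",m-.045*e)
print("scene: disc",s(487,124,.111),"knobtop",s(488,83,.137),"dish",s(297,360,.038),"hend",s(116,467,.045),"lip",s(229,300,.0345))
print("other coaster",plane(T,crop((543,452),0,0,1/.7),.006))
E
```

```text
lid disc [0.5069 0.0989 0.111 ]
knobtop [0.5076 0.0977 0.137 ]
dish rim [ 0.5355 -0.0567  0.038 ]
hend [ 0.5415 -0.1822  0.045 ]
hstart [ 0.5386 -0.1068  0.045 ]
lip [ 0.4738 -0.0626  0.0345]
ball [ 0.5379 -0.057   0.03  ]
coaster [ 0.5125 -0.3647  0.006 ]
[[ 0.6157  0.1743  0.016 ]
 [ 0.6617 -0.1807  0.016 ]
 [ 0.4663 -0.2055  0.016 ]
 [ 0.4201  0.1489  0.016 ]] [ 0.5409 -0.0157  0.016 ]
[0.3579 0.1969 0.3574 0.1972]
yaxis [-0.129   0.9916  0.    ] 1.700139836455266
mug exp [0.5268 0.0933 0.016 ] dish exp [ 0.5467 -0.0604  0.016 ]
scene: disc [0.5096 0.097  0.111 ] knobtop [0.5051 0.1002 0.137 ] dish [ 0.5368 -0.0602  0.038 ] hend [ 0.546  -0.1843  0.045 ] lip [ 0.4722 -0.0622  0.0345]
other coaster [ 0.2021 -0.2818  0.006 ]
```

Call:
jog_arm:
  moves:
    - [[0, 0, 0], -0.125]
    - [[0, 0, 0], -0.125]
    - [[0, 0, 0], -0.125]
    - [[0, 0, 0], -0.125]
    - [[0, 0, 0], -0.125]
    - [[0, 0, 0], -0.125]
    - [[0, 0, 0], -0.125]
    - [[0, 0, 0], -0.125]
    - [[0, 0, 0], -0.125]
    - [[0, 0, 0], -0.125]
    - [[0, 0, 0], -0.125]
    - [[0, 0, 0], -0.125]

```text
time: 1.1
tcp_pos: [0.145, 0.5045, 0.4044]
ee_rot: [-0.575, 0.818, -0.0, -0.0]
contact_force: [-0.4, -0.5, -0.3]
gripper_width: 0.085
gripper_force: 0.0
```

Call:
jog_arm:
  moves:
    - [[0, 0, 0], -0.105]
    - [[0, 0, 0], -0.105]
    - [[0, 0, 0], -0.1]
    - [[0, 0, 0], -0.1]
    - [[0.015, -0.012, 0], 0]
    - [[0.03, -0.024, 0], 0]
    - [[0.03, -0.024, 0], 0]
    - [[0.03, -0.024, 0], 0]
    - [[0.03, -0.024, 0], 0]
    - [[0.03, -0.024, 0], 0]
    - [[0.03, -0.024, 0], 0]
    - [[0.03, -0.024, 0], 0]

```text
time: 2.1
tcp_pos: [0.3388, 0.289, 0.4046]
ee_rot: [0.728, -0.686, -0.0, 0.0]
contact_force: [1.1, 1.1, -0.8]
gripper_width: 0.0849
gripper_force: 0.0
```

Call:
jog_arm:
  moves:
    - [[0.03, -0.024, 0], 0]
    - [[0.03, -0.024, 0], 0]
    - [[0.03, -0.024, 0], 0]
    - [[0.03, -0.024, 0], 0]
    - [[0.03, -0.024, 0], 0]
    - [[0.03, -0.024, 0], 0]
    - [[0.015, -0.012, 0], 0]
    - [[0, 0, 0], 0]
    - [[0, 0, 0], 0]
  claw: 0.3

```text
time: 2.85
tcp_pos: [0.5058, 0.1045, 0.4041]
ee_rot: [0.727, -0.686, -0.0, 0.0]
contact_force: [0.1, 0.2, 0.3]
gripper_width: 0.0596
gripper_force: 0.0
```

```bash
cat >> h.py <<'E'
from scipy.spatial.transform import Rotation as Rn
import cv2
def wshot(name):
    from rig import get_obs,snapshot
    o=get_obs(); s=snapshot("wrist"); s["p"],s["q"]=o["tcp_pos"],o["ee_rot"]
    pickle.dump(s,open(name+".pkl","wb")); cv2.imwrite(f"pics/{name}.png",cv2.resize(s["image"],(800,600),interpolation=cv2.INTER_CUBIC)); return s
def wplane(s,u,v,z):  # u,v in 800x600 picture
    a=((u+.5)*.7-.5-s["K"][0,2])/s["K"][0,0]; b=((v+.5)*.7-.5-s["K"][1,2])/s["K"][1,1]; r=np.hypot(a,b)
    d=np.array([a/r*np.sin(r),b/r*np.sin(r),np.cos(r)]); M=s["tool_from_camera"]; R=Rn.from_quat(s["q"]).as_matrix()
    c=R@M[:3,3]+s["p"]; d=R@M[:3,:3]@d; return c+d*(z-c[2])/d[2]
def go(p,yaw=None):
    from rig import get_obs
    o=get_obs(); R=Rn.from_quat(o["ee_rot"]).as_matrix(); print("shift",(R.T@(np.array(p)-o["tcp_pos"])).round(4),"yawy",np.degrees(np.arctan2(R[1,1],R[0,1])).round(2),"tilt",R[:2,2].round(4),"tcp",o["tcp_pos"].round(4))
E
python3 -c "
from h import *
s=wshot('w1'); print(s['K'],s['tool_from_camera'].round(3)); go([.507,.099,.287])"
```

```text
[[325.1922621    0.         282.93634887]
 [  0.         325.1922621  209.47818086]
 [  0.           0.           1.        ]] [[ 0.001 -0.946 -0.324  0.084]
 [ 1.     0.001 -0.     0.   ]
 [ 0.    -0.324  0.946  0.031]
 [ 0.     0.     0.     1.   ]]
shift [ 0.0063 -0.0016  0.1173] yawy -176.64 tilt [-0.001   0.0001] tcp [0.5052 0.1052 0.4043]
```

View pics/w1.png

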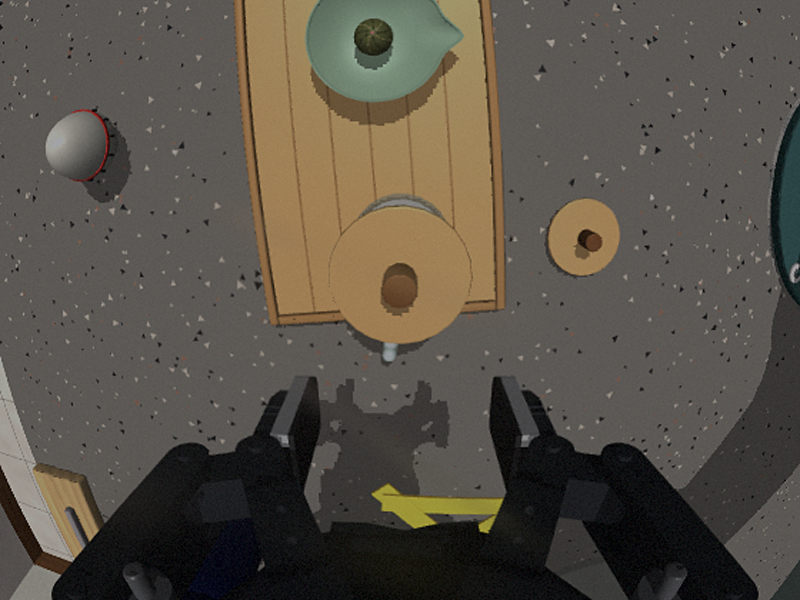

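The wrist view shows the knob's top at (399,291) and the lid disc at (400,275). The ball is at (373,36), the lip tip at (463,37), and the small decoy lid at (584,238).

```bash
python3 -c "
from h import *
s=pickle.load(open('w1.pkl','rb'))
for n,u,v,z in [('knobtop',399,291,.137),('disc',400,275,.111),('ball',373,36,.03),('lip',463,37,.0345)]: print(n,wplane(s,u,v,z).round(4))"
```

```text
knobtop [0.5088 0.0971 0.137 ]
disc [0.5086 0.0956 0.111 ]
ball [ 0.5377 -0.0606  0.03  ]
lip [ 0.4734 -0.0632  0.0345]
```

Call:
jog_arm:
  moves:
    - [[0.004, -0.001, 0.01], 0]
    - [[0.004, -0.001, 0.02], 0]
    - [[0, 0, 0.025], 0]
    - [[0, 0, 0.025], 0]
    - [[0, 0, 0.02], 0]
    - [[0, 0, 0.01], 0]
    - [[0, 0, 0.005], 0]
    - [[0, 0, 0], 0]
    - [[0, 0, 0], 0]
  claw: 0.5

```text
time: 3.65
tcp_pos: [0.5076, 0.098, 0.2903]
ee_rot: [0.728, -0.685, 0.0, -0.0]
contact_force: [0.3, -0.8, 0.8]
gripper_width: 0.0429
gripper_force: 0.0
```

Call:
jog_arm:
  moves:
    - [[0, 0, 0], 0]
    - [[0, 0, 0], 0]
    - [[0, 0, 0], 0]
    - [[0, 0, 0], 0]
    - [[0, 0, 0], 0]
    - [[0, 0, 0], 0]
    - [[0, 0, 0], 0]
    - [[0, 0, 0], 0]
  claw: 1
  newtons: 30

```text
time: 4.32
tcp_pos: [0.5081, 0.0975, 0.2906]
ee_rot: [0.728, -0.686, 0.0, -0.001]
contact_force: [-0.2, 1.5, 7.7]
gripper_width: 0.0188
gripper_force: 29.6
```

Call:
jog_arm:
  moves:
    - [[0, 0, -0.003], 0]
    - [[0, 0, -0.005], 0]
    - [[0, 0, -0.01], 0]
    - [[0, 0, -0.015], 0]
    - [[0, 0, -0.02], 0]
    - [[0, 0, -0.015], 0]
    - [[0, 0, -0.005], 0]
    - [[0, 0, 0], 0]
    - [[0, 0, 0], 0]

```text
time: 5.07
tcp_pos: [0.5077, 0.0974, 0.3623]
ee_rot: [0.728, -0.686, -0.0, 0.0]
contact_force: [-0.1, -0.5, -1.2]
gripper_width: 0.0188
gripper_force: 29.5
```

```bash
python3 - <<'E'
from h import *
from rig import *
s=snapshot("scene"); o=get_obs(); print(o["gripper_width"],o["gripper_force"],o["contact_force"]); go([.5125,-.364,.29])
pickle.dump(s,open("s1.pkl","wb"))
cv2.imwrite("pics/s1.png",cv2.resize(s["image"][150:300,190:390],(800,600),interpolation=cv2.INTER_CUBIC))
E
```

```text
0.01871850237653287 29.4870463013649 [0.36609936 0.28067131 0.09925543]
shift [0.4609 0.0224 0.0719] yawy -176.6 tilt [-0.0011 -0.0001] tcp [0.5076 0.0974 0.3619]
```

View pics/s1.png

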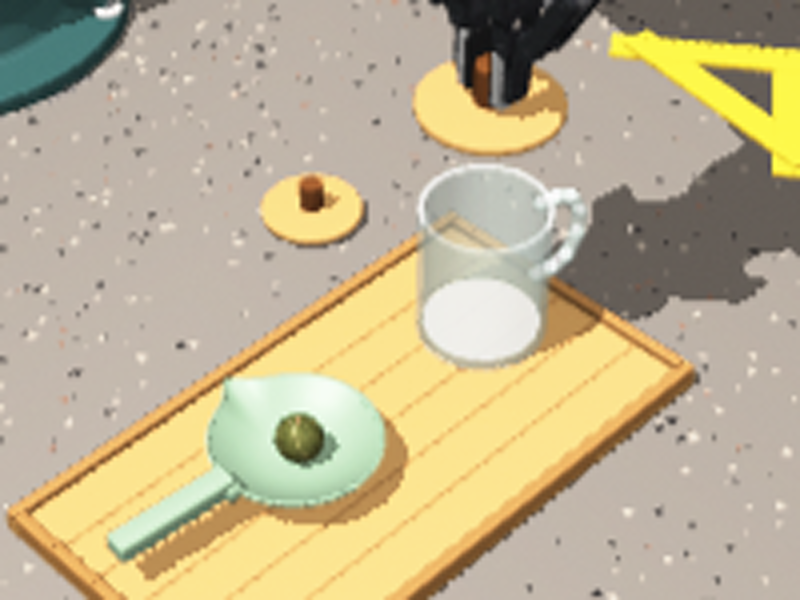

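The lid hangs level, the mug has not moved (its mouth ellipse is centred at about (486,208)), and the ball is still in the middle of the dish. Next I carry the lid to the coaster.

Call:
jog_arm:
  moves:
    - [[0.015, 0.001, 0], 0]
    - [[0.03, 0.002, 0], 0]
    - [[0.039, 0.002, 0], 0]
    - [[0.039, 0.002, 0], 0]
    - [[0.039, 0.002, 0], 0]
    - [[0.039, 0.002, 0], 0]
    - [[0.039, 0.002, 0], 0]
    - [[0.039, 0.002, 0], 0]
    - [[0.039, 0.002, 0], 0]
    - [[0.039, 0.002, 0], 0]
    - [[0.039, 0.002, 0], 0]
    - [[0.039, 0.002, 0], 0]

```text
time: 6.12
tcp_pos: [0.5101, -0.3401, 0.3615]
ee_rot: [0.728, -0.686, -0.001, 0.0]
contact_force: [0.8, -0.2, -0.6]
gripper_width: 0.0186
gripper_force: 29.5
```

Call:
jog_arm:
  moves:
    - [[0.02, 0, 0.01], 0]
    - [[0.005, 0, 0.02], 0]
    - [[0, 0, 0.02], 0]
    - [[0, 0, 0.02], 0]
    - [[0, 0, 0.02], 0]
    - [[0, 0, 0.015], 0]
    - [[0, 0, 0], 0]
    - [[0, 0, 0], 0]

```text
time: 6.78
tcp_pos: [0.5119, -0.3627, 0.2566]
ee_rot: [0.728, -0.686, -0.001, -0.0]
contact_force: [-0.4, 0.4, -0.8]
gripper_width: 0.0189
gripper_force: 29.5
```

```bash
python3 - <<'E'
from h import *
d=pickle.load(open("d0.pkl","rb")); S=d["scene"]
print("coaster scene",plane(S,crop((194.5,473.5),0,0,1/.7),.006).round(4))
print("mug rim",plane(S,crop((486,208),190,150,4),.105).round(4))
go([.512,-.3645,.1975])
E
```

```text
coaster scene [ 0.5144 -0.3667  0.006 ]
mug rim [0.5068 0.0989 0.105 ]
shift [ 0.002  -0.0001  0.0591] yawy -176.58 tilt [-0.0019  0.0018] tcp [ 0.5119 -0.3627  0.2566]
```

Call:
jog_arm:
  moves:
    - [[0.002, -0.001, 0.015], 0]
    - [[0, 0, 0.02], 0]
    - [[0, 0, 0.012], 0]
    - [[0, 0, 0.005], 0]
    - [[0, 0, 0.002], 0]
    - [[0, 0, 0.002], 0]
    - [[0, 0, 0.001], 0]
    - [[0, 0, 0], 0]
    - [[0, 0, 0], 0]

```text
time: 7.53
tcp_pos: [0.5134, -0.3652, 0.2013]
ee_rot: [0.728, -0.686, 0.0, -0.0]
contact_force: [0.2, 0.1, -0.7]
gripper_width: 0.0183
gripper_force: 29.5
```

Call:
jog_arm:
  moves:
    - [[0, 0, 0.001], 0]
    - [[0, 0, 0.001], 0]
    - [[0, 0, 0.001], 0]
    - [[0, 0, 0.001], 0]
    - [[0, 0, 0], 0]
    - [[0, 0, 0], 0]

```text
time: 8.03
tcp_pos: [0.5133, -0.3651, 0.1966]
ee_rot: [0.728, -0.686, -0.0, 0.0]
contact_force: [-0.3, 0.0, -0.4]
gripper_width: 0.0185
gripper_force: 29.6
```

Call:
jog_arm:
  moves:
    - [[0, 0, 0.001], 0]
    - [[0, 0, 0.001], 0]
    - [[0, 0, 0], 0]
    - [[0, 0, 0], 0]

```text
time: 8.37
tcp_pos: [0.5132, -0.365, 0.1965]
ee_rot: [0.728, -0.686, 0.001, 0.0]
contact_force: [-7.4, 6.7, 25.9]
gripper_width: 0.0192
gripper_force: 32.1
```

Call:
jog_arm:
  moves:
    - [[0, 0, -0.0015], 0]
    - [[0, 0, 0], 0]

```text
time: 8.53
tcp_pos: [0.5133, -0.3651, 0.1966]
ee_rot: [0.728, -0.686, 0.0, -0.0]
contact_force: [0.1, -1.2, 7.5]
gripper_width: 0.0188
gripper_force: 30.3
```

Call:
jog_arm:
  moves:
    - [[0, 0, 0], 0]
    - [[0, 0, 0], 0]
    - [[0, 0, 0], 0]
    - [[0, 0, 0], 0]
    - [[0, 0, 0], 0]
    - [[0, 0, 0], 0]
  claw: 0.4

```text
time: 9.03
tcp_pos: [0.5133, -0.3651, 0.1961]
ee_rot: [0.728, -0.686, -0.0, -0.0]
contact_force: [-0.5, -0.7, 0.5]
gripper_width: 0.0512
gripper_force: 0.0
```

Call:
jog_arm:
  moves:
    - [[0, 0, -0.01], 0]
    - [[0, 0, -0.025], 0]
    - [[0, 0, -0.04], 0]
    - [[-0.01, 0, -0.04], 0]
    - [[-0.03, 0, -0.025], 0]
    - [[-0.04, 0, -0.02], 0]
    - [[-0.03, 0, 0], 0]
    - [[-0.01, 0, 0], 0]
    - [[0, 0, 0], 0]
    - [[0, 0, 0], 0]

```text
time: 9.87
tcp_pos: [0.5064, -0.248, 0.3552]
ee_rot: [0.728, -0.685, 0.0, 0.0]
contact_force: [0.4, 0.1, -0.7]
gripper_width: 0.0514
gripper_force: 0.0
```

```bash
python3 - <<'E'
from h import *
s=wshot("w2")
E
```

```text
(no output)
```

View pics/w2.png

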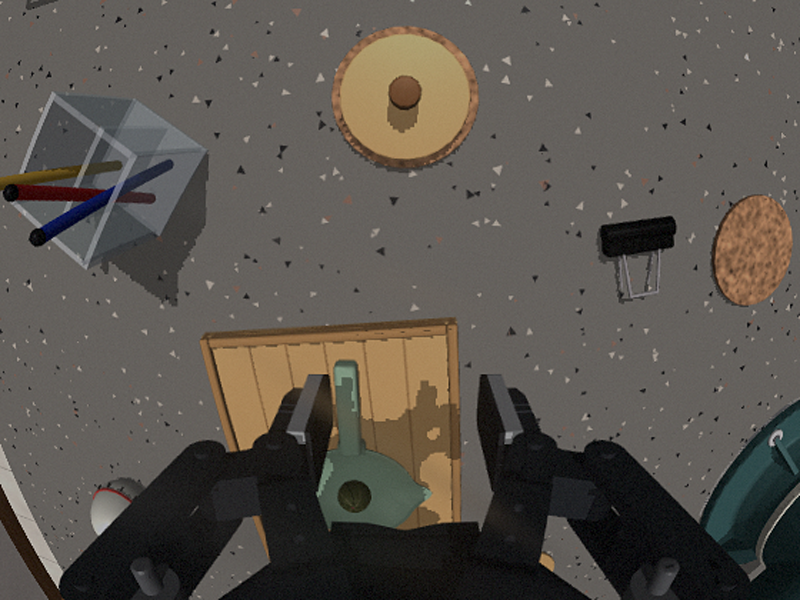

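The lid lies flat and centred on the coaster: disc centre at (404,96), coaster at (405,98). The dish handle runs from (345,364) at its end to (349,450) at its neck, with the ball at (355,496).

```bash
python3 - <<'E'
from h import *
s=pickle.load(open('w2.pkl','rb'))
P={n:wplane(s,u,v,z) for n,u,v,z in [('end',345,362,.045),('neck',349,450,.045),('ball',355,496,.03),('lip',431,493,.0345),('lid',404.5,96,.023),('coaster',405.5,98.5,.006)]}
for k,v in P.items(): print(k,v.round(4))
h=P['end']-P['neck']; print(np.degrees(np.arctan2(h[1],h[0]))); h/=np.linalg.norm(h)
h2=P['end']-P['ball']; print(np.degrees(np.arctan2(h2[1],h2[0])))
g=P['end']-.03*h; print("grip",g); go([g[0],g[1],.19])
E
```

```text
end [ 0.543  -0.1894  0.045 ]
neck [ 0.5399 -0.1151  0.045 ]
ball [ 0.5365 -0.0534  0.03  ]
lip [ 0.4734 -0.0656  0.0345]
lid [ 0.5136 -0.3641  0.023 ]
coaster [ 0.5129 -0.3643  0.006 ]
-87.59559711492514
-87.2587931028785
grip [ 0.54175286 -0.15943173  0.045     ]
shift [-0.087  -0.0406  0.1649] yawy -176.59 tilt [ 0.     -0.0003] tcp [ 0.5064 -0.2486  0.3549]
```

Call:
jog_arm:
  moves:
    - [[-0.015, -0.006, 0], 0.012]
    - [[-0.03, -0.014, 0.01], 0]
    - [[-0.03, -0.014, 0.02], 0]
    - [[-0.018, -0.0065, 0.03], 0]
    - [[0, 0, 0.03], 0]
    - [[0, 0, 0.03], 0]
    - [[0, 0, 0.02], 0]
    - [[0, 0, 0.01], 0]
    - [[0, 0, 0.004], 0]
    - [[0, 0, 0], 0]
    - [[0, 0, 0], 0]
  claw: 0.5

```text
time: 10.83
tcp_pos: [0.5426, -0.1538, 0.2017]
ee_rot: [0.723, -0.69, 0.001, -0.0]
contact_force: [0.2, -0.3, 0.2]
gripper_width: 0.0429
gripper_force: 0.0
```

```bash
python3 - <<'E'
from h import *
s=wshot("w3"); go([.5413,-.1534,.193])
E
```

```text
shift [-0.0004  0.0014  0.0089] yawy -177.31 tilt [ 0.0015 -0.0007] tcp [ 0.5427 -0.1537  0.2019]
```

View pics/w3.png

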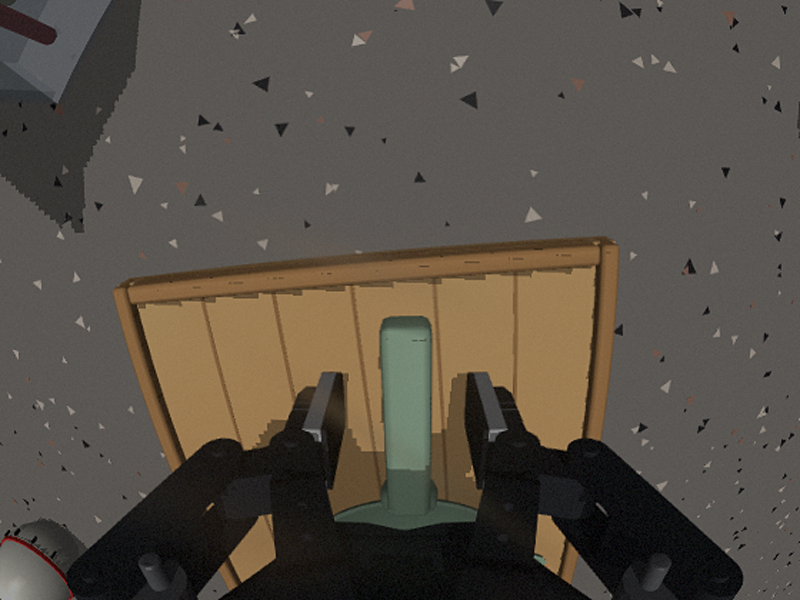

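The handle is nearly centred between the fingers: its axis is at column 407–408 and the finger midpoint at 405, so it needs about 1 mm. Descend and close.

```bash
python3 - <<'E'
from h import *
s=pickle.load(open('w3.pkl','rb'))
a,b=wplane(s,406.5,324,.045),wplane(s,409,465,.045); h=a-b
print(a,b,np.degrees(np.arctan2(h[1],h[0])))
R=Rn.from_quat(s["q"]).as_matrix(); print((R.T@(a-s["p"])).round(4),(R.T@(b-s["p"])).round(4))
E
```

```text
[ 0.5437686  -0.18704833  0.045     ] [ 0.54033707 -0.13499048  0.045     ] -86.22866095504111
[0.0332 0.0006 0.1567] [-0.019   0.0016  0.1567]
```

Call:
jog_arm:
  moves:
    - [[0, 0.0012, 0.003], 0]
    - [[0, 0, 0.004], 0]
    - [[0, 0, 0.001], 0]
    - [[0, 0, 0], 0]
    - [[0, 0, 0], 0]
    - [[0, 0, 0], 0]
  claw: 0.7

```text
time: 11.38
tcp_pos: [0.541, -0.1532, 0.1929]
ee_rot: [0.724, -0.69, 0.0, -0.0]
contact_force: [-0.0, 0.0, 0.6]
gripper_width: 0.0254
gripper_force: 0.0
```

Call:
jog_arm:
  moves:
    - [[0, 0, 0], -0.01]
    - [[0, 0, 0], 0]
    - [[0, 0, 0], 0]
    - [[0, 0, 0], 0]
    - [[0, 0, 0], 0]
    - [[0, 0, 0], 0]
    - [[0, 0, 0], 0]
  claw: 1
  newtons: 80

```text
time: 11.97
tcp_pos: [0.541, -0.1532, 0.1929]
ee_rot: [0.727, -0.687, 0.0, -0.0]
contact_force: [0.9, -0.6, 1.6]
gripper_width: 0.0147
gripper_force: 78.1
```

Call:
jog_arm:
  moves:
    - [[0, 0, -0.001], 0]
    - [[0, 0, -0.002], 0]
    - [[0, 0, -0.003], 0]
    - [[0, 0, -0.004], 0]
    - [[0, 0, -0.004], 0]
    - [[0, 0, -0.004], 0]
    - [[0, 0, -0.003], 0]
    - [[0, 0, -0.002], 0]
    - [[0, 0, 0], 0]
    - [[0, 0, 0], 0]
    - [[0, 0, 0], 0]

```text
time: 12.88
tcp_pos: [0.5409, -0.1532, 0.2157]
ee_rot: [0.727, -0.687, -0.0, 0.0]
contact_force: [0.5, -0.2, -1.8]
gripper_width: 0.0146
gripper_force: 77.9
```

```bash
python3 - <<'E'
from h import *
from rig import *
s=snapshot("scene"); o=get_obs(); print(o["gripper_width"],o["gripper_force"],o["contact_force"],o["moment"]); go([.5413,-.1534,.193])
pickle.dump(s,open("s2.pkl","wb"))
cv2.imwrite("pics/s2.png",cv2.resize(s["image"][190:315,190:357],(800,600),interpolation=cv2.INTER_CUBIC))
E
```

```text
0.014271870815654732 77.94007658958435 [-0.4834321  -0.3979198  -1.66528119] [-0.10082356  0.00393561  0.0401884 ]
shift [ 0.0003 -0.0004  0.0226] yawy -176.71 tilt [-0.0003  0.0001] tcp [ 0.5409 -0.1532  0.2156]
```

View pics/s2.png

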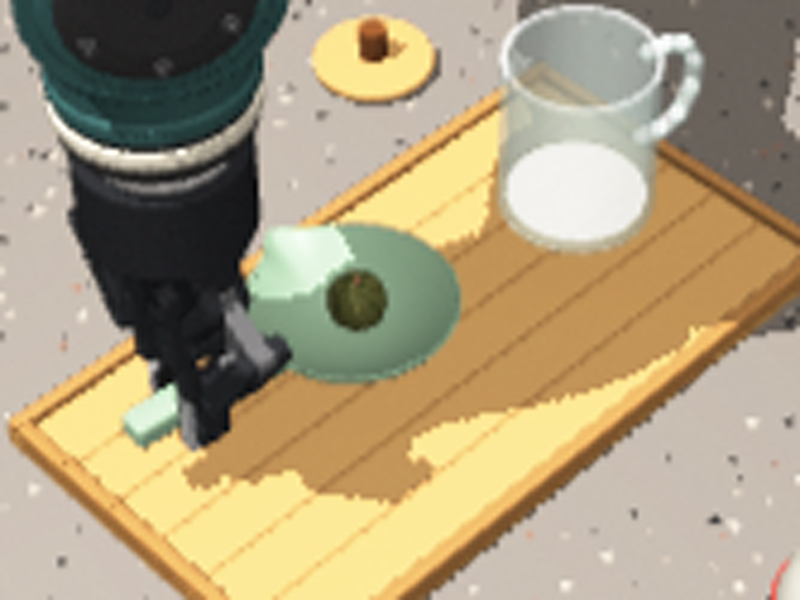

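The dish is up about 23 mm with the ball still central: ball at (357,299), bowl centre at (355,303). Next I lift further, then turn about the dish's own axis so the ball is not flung.

Call:
jog_arm:
  moves:
    - [[0, 0, -0.003], 0]
    - [[0, 0, -0.006], 0]
    - [[0, 0, -0.008], 0]
    - [[0, 0, -0.008], 0]
    - [[0, 0, -0.008], 0]
    - [[0, 0, -0.008], 0]
    - [[0, 0, -0.008], 0]
    - [[0, 0, -0.008], 0]
    - [[0, 0, -0.008], 0]
    - [[0, 0, -0.006], 0]
    - [[0, 0, -0.003], 0]
    - [[0, 0, -0.001], 0]

```text
time: 13.93
tcp_pos: [0.5411, -0.1532, 0.2914]
ee_rot: [0.727, -0.687, 0.0, -0.0]
contact_force: [-0.4, 0.8, -2.5]
gripper_width: 0.0143
gripper_force: 78.0
```

Call:
jog_arm:
  moves:
    - [[0, 0.001, 0], 0.01]
    - [[0, 0.0019, 0], 0.02]
    - [[0, 0.0029, 0], 0.03]
    - [[-0.0001, 0.0038, 0], 0.04]
    - [[-0.0001, 0.0038, 0], 0.04]
    - [[-0.0001, 0.0038, 0], 0.04]
    - [[-0.0001, 0.0038, 0], 0.04]
    - [[-0.0001, 0.0038, 0], 0.04]
    - [[-0.0001, 0.0038, 0], 0.04]
    - [[-0.0001, 0.0038, 0], 0.04]
    - [[-0.0001, 0.0038, 0], 0.04]
    - [[-0.0001, 0.0038, 0], 0.04]

```text
time: 14.93
tcp_pos: [0.5013, -0.147, 0.2904]
ee_rot: [-0.567, 0.824, 0.0, -0.0]
contact_force: [-0.3, 0.2, -1.5]
gripper_width: 0.0142
gripper_force: 77.9
```

Call:
jog_arm:
  moves:
    - [[-0.0001, 0.0038, 0], 0.04]
    - [[-0.0001, 0.0038, 0], 0.04]
    - [[-0.0001, 0.0038, 0], 0.04]
    - [[-0.0001, 0.0038, 0], 0.04]
    - [[-0.0001, 0.0038, 0], 0.04]
    - [[-0.0001, 0.0038, 0], 0.04]
    - [[-0.0001, 0.0038, 0], 0.04]
    - [[-0.0001, 0.0038, 0], 0.04]
    - [[-0.0001, 0.0038, 0], 0.04]
    - [[-0.0001, 0.0038, 0], 0.04]
    - [[-0.0001, 0.0038, 0], 0.04]
    - [[-0.0001, 0.0038, 0], 0.04]

```text
time: 15.93
tcp_pos: [0.4642, -0.121, 0.2904]
ee_rot: [-0.355, 0.935, 0.0, -0.0]
contact_force: [-0.0, 1.0, -1.3]
gripper_width: 0.0147
gripper_force: 77.9
```

Call:
jog_arm:
  moves:
    - [[-0.0001, 0.0038, 0], 0.04]
    - [[-0.0001, 0.0038, 0], 0.04]
    - [[-0.0001, 0.0038, 0], 0.04]
    - [[-0.0001, 0.0038, 0], 0.04]
    - [[-0.0001, 0.0038, 0], 0.04]
    - [[-0.0001, 0.0038, 0], 0.04]
    - [[-0.0001, 0.0038, 0], 0.04]
    - [[-0.0001, 0.0038, 0], 0.04]
    - [[-0.0001, 0.0038, 0], 0.04]
    - [[0, 0.0029, 0], 0.03]
    - [[0, 0.0019, 0], 0.02]
    - [[0, 0.001, 0], 0.01]

```text
time: 16.93
tcp_pos: [0.4449, -0.0864, 0.2906]
ee_rot: [-0.153, 0.988, 0.0, -0.0]
contact_force: [0.9, -0.1, -0.9]
gripper_width: 0.0143
gripper_force: 78.0
```

```bash
python3 - <<'E'
from h import *
np.set_printoptions(precision=4,suppress=True)
c=np.array([.5177,.0157,.216+.063]); y=np.radians(187.4); go([c[0]+.095*np.cos(y),c[1]+.095*np.sin(y),c[2]])
# was the dish level after lift? rim-centre pixel predicted in s2 crop
s=pickle.load(open('s2.pkl','rb'))
for z in (.055,.0608,.065):
    q=s["K"]@(s["R"]@np.array([.5368,-.0585,z])+s["t"]); q=q[:2]/q[2]; print(z,(q-[190,190])*4.79)
E
```

```text
shift [-0.0068  0.0921  0.0116] yawy 107.57 tilt [-0.0006  0.0002] tcp [ 0.4449 -0.0864  0.2906]
0.055 [355.851  306.8827]
0.0608 [355.536  298.2445]
0.065 [355.3066 291.9511]
```

Call:
jog_arm:
  moves:
    - [[0, 0.001, 0], 0.01]
    - [[0, 0.0019, 0], 0.02]
    - [[-0.0001, 0.0038, 0], 0.04]
    - [[-0.0001, 0.0038, 0], 0.04]
    - [[-0.0001, 0.0038, 0], 0.04]
    - [[0, 0.0019, 0], 0.02]
    - [[0, 0.001, 0], 0.01]
    - [[0, 0, 0], 0]
    - [[0, 0, 0], 0]

```text
time: 17.68
tcp_pos: [0.4415, -0.0699, 0.2908]
ee_rot: [-0.064, 0.998, -0.0, 0.0]
contact_force: [-0.6, 1.1, -2.1]
gripper_width: 0.0144
gripper_force: 78.0
```

Call:
jog_arm:
  moves:
    - [[0, 0.0005, 0], 0]
    - [[0.0001, 0.001, 0], 0]
    - [[0.0002, 0.0015, 0], 0]
    - [[0.0002, 0.002, 0], 0]
    - [[0.0003, 0.0025, 0], 0]
    - [[0.0003, 0.003, 0], 0]
    - [[0.0004, 0.0035, 0], 0]
    - [[0.0005, 0.004, 0], 0]
    - [[0.0005, 0.004, 0], 0]
    - [[0.0005, 0.004, 0], 0]
    - [[0.0005, 0.004, 0], 0]
    - [[0.0005, 0.004, 0], 0]

```text
time: 18.68
tcp_pos: [0.433, -0.0362, 0.2908]
ee_rot: [-0.064, 0.998, 0.0, -0.0]
contact_force: [-0.3, -0.1, -1.2]
gripper_width: 0.0148
gripper_force: 78.0
```

Call:
jog_arm:
  moves:
    - [[0.0005, 0.004, 0], 0]
    - [[0.0005, 0.004, 0], 0]
    - [[0.0005, 0.004, 0], 0]
    - [[0.0005, 0.004, 0], 0]
    - [[0.0005, 0.004, 0], 0]
    - [[0.0005, 0.004, 0], 0]
    - [[0.0004, 0.0035, 0], 0]
    - [[0.0003, 0.003, 0], 0]
    - [[0.0003, 0.0025, 0], 0]
    - [[0.0002, 0.002, 0], 0]
    - [[0.0002, 0.0015, 0], 0]
    - [[0.0001, 0.001, 0], 0]

```text
time: 19.68
tcp_pos: [0.4239, 0.0001, 0.2908]
ee_rot: [-0.064, 0.998, -0.0, 0.0]
contact_force: [0.0, 0.1, -1.6]
gripper_width: 0.0144
gripper_force: 78.0
```

Call:
jog_arm:
  moves:
    - [[0, 0.0005, 0], 0]
    - [[0, 0, 0], 0]
    - [[0, 0, 0], 0]

```text
time: 19.93
tcp_pos: [0.4239, 0.0004, 0.2908]
ee_rot: [-0.064, 0.998, -0.0, 0.0]
contact_force: [-0.1, -0.3, -1.9]
gripper_width: 0.0144
gripper_force: 78.0
```

```bash
python3 - <<'E'
from h import *
from rig import *
d={n:snapshot(n) for n in ("scene","top")}
pickle.dump(d,open("d3.pkl","wb"))
c=np.array([.5177,.0157,.216+.063]); y=np.radians(187.4); go([c[0]+.095*np.cos(y),c[1]+.095*np.sin(y),c[2]])
a=cv2.resize(d["scene"]["image"][170:290,230:390],(800,600),interpolation=cv2.INTER_CUBIC)
b=cv2.resize(d["top"]["image"][160:280,210:370],(800,600),interpolation=cv2.INTER_CUBIC)
cv2.imwrite("pics/s3.png",a); cv2.imwrite("pics/t3.png",b)
E
```

```text
shift [-0.      0.0031  0.0118] yawy 97.34 tilt [ 0. -0.] tcp [4.239e-01 4.000e-04 2.908e-01]
```

View pics/s3.png

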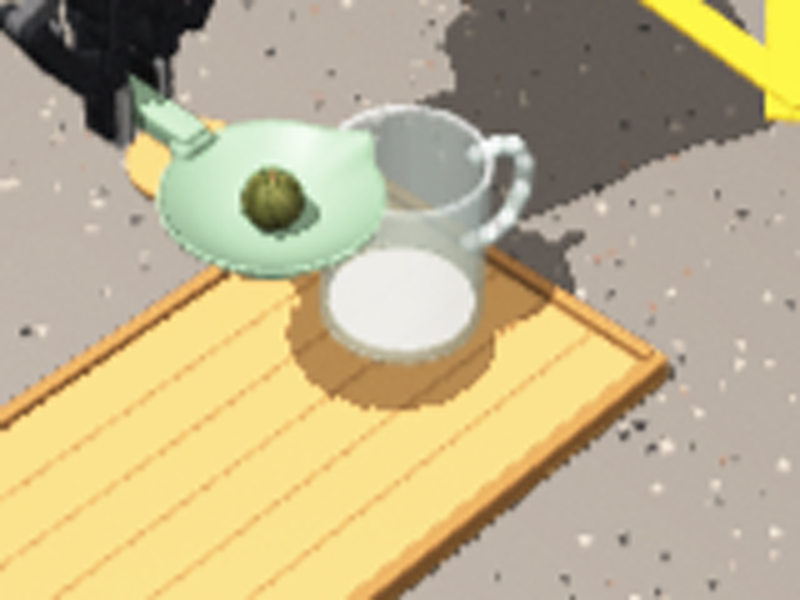

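The scene view shows the dish level-looking, with the ball at (273,198) near the bowl centre (273,193). The lip tip is at (373,135), at the mug's mouth, whose ellipse is centred at about (409,158). That was the tenth picture, so I check numerically from here.

```bash
python3 - <<'E'
from h import *
np.set_printoptions(precision=4,suppress=True)
d=pickle.load(open("d3.pkl","rb")); S,T=d["scene"],d["top"]
f=lambda u,v,z: plane(S,crop((u,v),230,170,5),z)
for z in (.124,.128,.132): print("lip",z,f(373,135,z))
for z in (.128,.132,.136): print("rim ctr",z,f(273,193,z))
print("mug",f(409,158,.105))
def proj(s,X): q=s["K"]@(s["R"]@np.array(X)+s["t"]); return q[:2]/q[2]
print("exp lip px",(proj(S,[.5177-.062*.129,.0125+.062*.992,.132])-[230,170])*5,"exp ctr",(proj(S,[.5177,.0125,.1358])-[230,170])*5)
# green dish mask and dark ball blob in the top picture
im=T["image"].astype(int); b,g,r=im[...,0],im[...,1],im[...,2]
m=((g>r+12)&(g>60)); m[:160]=0;m[280:]=0;m[:,:210]=0;m[:,370:]=0
n,l,st,ce=cv2.connectedComponentsWithStats(m.astype(np.uint8)); k=1+st[1:,4].argmax(); print("green",st[k],ce[k])
cn=max(cv2.findContours((l==k).astype(np.uint8),0,2)[0],key=len)[:,0]
print("leftmost (lip, image left=+y)",cn[cn[:,0].argmin()], plane(T,cn[cn[:,0].argmin()],.132),"min enclosing",cv2.minEnclosingCircle(cn))
print("exp top ctr",proj(T,[.5177,.0125,.1358]),"exp lip",proj(T,[.5097,.074,.132]))
E
```

```text
lip 0.124 [0.5001 0.0829 0.124 ]
lip 0.128 [0.5037 0.0798 0.128 ]
lip 0.132 [0.5073 0.0768 0.132 ]
rim ctr 0.128 [0.5075 0.0195 0.128 ]
rim ctr 0.132 [0.511  0.0168 0.132 ]
rim ctr 0.136 [0.5146 0.014  0.136 ]
mug [0.506  0.1003 0.105 ]
exp lip px [369.6702 138.1942] exp ctr [272.5694 196.4554]
green [ 239  190   76   90 5033] [278.3147 238.6666]
leftmost (lip, image left=+y) [239 276] [0.326  0.1243 0.132 ] min enclosing ((274.3128356933594, 240.782470703125), 51.3610954284668)
exp top ctr [278.9653 206.2698] exp lip [256.9806 209.4991]
```

Call:
jog_arm:
  moves:
    - [[0, 0.0005, 0.0005], 0]
    - [[0, 0.0005, 0.001], 0]
    - [[0, 0.0005, 0.0015], 0]
    - [[0, 0.0005, 0.002], 0]
    - [[0, 0, 0.002], 0]
    - [[0, 0, 0.0015], 0]
    - [[0, 0, 0.001], 0]
    - [[0, 0, 0.0005], 0]
    - [[0, 0, 0], 0]
    - [[0, 0, 0], 0]
    - [[0, 0, 0], 0]
    - [[0, 0, 0], 0]

```text
time: 21.03
tcp_pos: [0.4236, 0.0025, 0.2809]
ee_rot: [-0.064, 0.998, -0.0, 0.0]
contact_force: [-0.2, 0.8, -1.8]
gripper_width: 0.0143
gripper_force: 78.0
```

```bash
python3 - <<'E'
from h import *
from rig import *
o=get_obs(); print(o["tcp_pos"],o["contact_force"],o["moment"],abs(o["dq"]).max())
A=pickle.load(open("d3.pkl","rb"))["scene"]["image"]; B=snapshot("scene")["image"]; s=cv2.imwrite
# ball + mug-bottom shift between the pictures
for n,(x,y,w,h) in {"ball":(274,200,22,20),"mugfoot":(292,222,40,24)}.items():
    r=cv2.matchTemplate(B[y-8:y+h+8,x-8:x+w+8],A[y:y+h,x:x+w],cv2.TM_CCOEFF_NORMED); print(n,cv2.minMaxLoc(r)[1],np.subtract(cv2.minMaxLoc(r)[3],8))
E
```

```text
[0.42360096 0.00248372 0.28087531] [-0.18511064  0.81880894 -1.82188162] [-0.01287208  0.11254856  0.01155968] 0.0015648965337944902
ball 0.9789902567863464 [1 3]
mugfoot 0.9784491658210754 [0 0]
```

```bash
python3 -c "
from rig import *
print(close_job())"
```

```text
the job is handed in; nothing more can be done
None
```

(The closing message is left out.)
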